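Unhook the drained dip basket past the sprung keeper

ROBOT

A 6-joint arm with a two-finger parallel gripper is mounted at the origin on the work surface. World frame = base frame: x ahead of the robot, y to its left, z up, the work surface at z = 0. Lengths are in m, angles in degrees, forces in N, time in s.
With the tool pointing down it reaches from about 0.275 to 0.825 m from the base axis. Payload 4.9 kg.
Tool frame: the origin (TCP) lies between the finger pads; the fingertips stand 22 mm ahead of it and the grasp point (between the pads) lies 3 mm ahead of it; x points along the fingers, y is the direction in which the jaws open and shut, and the axes are right-handed (so a half turn about x gives the same grasp; the last joint's range is limited). The gripper opens to 85 mm and grips with 20 to 120 N. Pads are 22 mm wide; open, the fingers measure 114 mm over their backs; the gripper's body (76 mm by 85 mm) begins 54 mm behind the grasp point. The pads swing forward as they close: fully open they stand 13 mm farther back than shut.
Start: joints at [-70.944, 18.69, -11.035, 60.275, 0, 82.311], TCP at [0.248, -0.491, 0.253] pointing down, gripper open.
Joint ranges: [-152.03, 152.03], [-55.5, 102.48], [-74.3, 77.21], [-110.64, 120.58], [-84.22, 78.4], [-180, 180]. Speed limits (degrees/s): [147.25, 147.25, 180, 180, 180, 180].

INTERFACE

Orientations are given as a 3x3 rotation matrix whose columns are the frame's x, y, z axes.
In Python, from plant import r, viewer, job gives the robot as it stands.
- The arm moves only by the shell command python3 -m crank 'ROWS'. ROWS is JSON, a list of rows, each a list of 3 entries, a list of its own where there are three numbers: the shift along the tool's x, y, z in mm, then the turn about the tool's x in degrees, then the finger opening in mm, from 0 to 85.4. A call has exactly 5 rows; each row shifts and turns the commanded pose from where the row before left it, along the tool's axes as they then stand; what a row does not reach is not made up. A row lasts 1/10 s, in which the tool goes at most 50 mm and 8.59 degrees, less where a joint would pass 70% of its speed; a pose out of reach is approached as far as the arm can. A call with a gripper value outside its range is refused whole. The fingers move at their own pace and stop on an object; the grip force is fixed at half the most. Time passes only in rows, so rows that do not move let the fingers close, or fill a call up. It gives the time, the measured TCP pose, the force and the opening at its end, in the units of the state.
- r.observe(): the state, without advancing time (a new reading comes with each control period).
- viewer.capture(name): name is "scene" or "top" or "wrist"; returns (picture, depth): 384x512x3 uint8, blue, green, red; 384x512 float32, m along the optical axis (not along the pixel's ray), 0 where there is no reading.
- viewer.calibration(name): a dict with "mtx" (3x3 intrinsics, pixels), "origin" and "attitude" of the camera in the world; the wrist camera has in their place "hand_eye" (4x4, takes a point from camera to tool coordinates, whose origin is the TCP and whose axes are the tool frame's). Camera axes: x right, y down, z forward; pixel columns grow to the right and rows downward; lengths in m; the calibration is good to about 2 mm. A picture is of the moment at which its call begins: read the wrist's pose just before it. calibration takes no time and is no camera call.
- job.hand_in(): hands the job in, once; it reports no verdict.
The state is a dict: "time_s": time; "joints": joint angles; "qvel": joint speeds; "effort": joint torques, N m; "position": TCP position; "tcp_rot": TCP orientation; "wrist_force": force on the tool from outside, world axes, zero at the start; "moment": the same for the moment, N m; "finger_gap": finger opening in m.
Only numpy, scipy, OpenCV 4.12 (cv2) and the standard library are available. Lean on these libraries where they do the work, as an engineer would, in place of code of your own. Each camera call takes 0.05 s, during which the arm holds its last target.

TASK

The wire dip basket with the cleaned brass float bowl in it has drained on the safety hook. Take it by its red top grip, press the hook's sprung keeper fully open with the basket's own frame and, keeping it pressed, lift the basket off; then set it down gently and upright on the floor of the empty galvanised tray, bowl still in it, and let go. Work by feel, as a light push opens the keeper: never force it or the hook, keep the basket upright, do not touch the hook stand with the gripper, and leave everything else on the bench alone.

Things in the scene. Friction and masses are not known exactly. Their poses are not given: they have to be found in the camera images.
- stand: Hook stand: blue square steel post 40 mm wide, 252 mm high, on a bolted base plate, carrying a dark forged safety hook of 14 mm round bar. Fixed. Origin on the bench at the post's middle; z up; the hook reaches out along -x, so +x is 'towards the post'. The hook's level threaded shank and the keeper's ears rise to height 230 mm. More than 16 N between basket and hook or keeper strains them.
- hook_seat (a point): NOMINAL point of the hook's level seat (height 156 mm) 105 mm out from the post's middle. From here the hook's upright back is 25 mm towards the post, the tip's inner face 13 to 21 mm outwards, its outer face 35 mm; tip top at height 192 mm, hook underside 142 mm. The shank's setting is NOT measured: the real hook and keeper sit up to 8 mm nearer to or farther from the post than this.
- keeper_pivot (a point): NOMINAL pivot of the sprung keeper (same 8 mm doubt), 80 mm out, height 224 mm. A 58 mm steel flap slopes from it 50 degrees down to the inside of the tip and shuts the throat. It cannot swing outwards, only back and down towards the post, 38 degrees to a hard stop. A brass cross bar (6 mm thick, 58 mm long) on its outer face, 16 mm from the pivot, is what the basket's two uprights push against.
- keeper_end (a point): NOMINAL free end of the shut keeper, inside the tip. Feel: push the basket towards the post, hang bar low: 0 to 16 mm free, then a steady 2 to 5 N while the keeper swings, then a hard stop 11 to 28 mm from rest, where force climbs 2 to 3 N per mm. Only within 1.5 mm of the stop can the bar rise past the flap; else it catches under it. Keep 5 to 8 N on while lifting.
- basket: Steel wire basket 90 (x) x 64 (y) x 42 mm high with an upright ladder-like frame over its middle; 0.26 to 0.47 kg. Origin at the centre of its underside, z up; hanging, its axes lie along the stand's to 0.05 rad and its underside is 30 mm above the bench. Frame: two upright 8 mm rods at y = -20 and +20 mm, joined by the hang bar and by the top grip. The hook passes between the rods, above the bar.
- hang_bar (a point): Middle of the basket's hang bar, an 8 mm round rod along the basket's y, 130 mm above its underside. At rest it lies on the seat, 111 mm out from the post's middle. To come off it must rise 40 mm or more; by 65 mm the basket's rim would meet the hook's underside, so raise it no more than that until it has gone 120 mm outwards over the tip.
- grip (a point): Centre of the red grip on top of the frame, 20 (x) x 48 (y) x 22 mm high, 214 mm above the basket's underside. Take it from above at this height with the fingers closing along the basket's y, one each side of the hook; fingertips may reach 20 mm below this point (the shut keeper's cross bar, 58 mm long, is 27 mm below). Grip firmly (60 to 90 N): the push acts 30 to 36 mm below the grip.
- float_bowl: Brass carburettor float bowl, a cup 47 mm across and 31 mm high, lying loose in the basket. Origin at the centre of its underside.
- tray: Empty galvanised tray 160 (x) x 130 (y) x 20 mm, walls and floor 3 mm thick, on the other side of the bench from the stand; fixed. Origin at the centre of its underside.
- washer_a: Copper spark plug washer, 21 mm across, 4 mm thick; bystander.
- washer_b: Second copper washer, the same; bystander.
- plug_boot: Black rubber plug boot, 40 mm long, 21 mm thick; bystander.
- choke_knob: Yellow plastic choke knob, 34 mm across, 22 mm high; bystander.
- spark_plug: Spark plug lying down, 65 mm long; bystander.
- screwdriver: Screwdriver with orange handle, 180 mm long; bystander.
- spanner: Steel spanner, 160 mm long; bystander.
Things that resemble listed ones, but are neither listed nor needed, are in the scene too. There is more than one size of the basket; the one meant has the size given above.

How it is judged (in metres and radians):
On the way, in this order (a step that is already met when the one before it is completed fails the run):
1. with the hang bar still down in the hook, the basket has been pushed at least 8 mm towards the post against the keeper (x of hang_bar in the frame of stand above -0.103 m and z of hang_bar in the frame of stand below 0.18 m and contact force between basket and stand above 1 N), for 0.1 s.
2. the hang bar has been lifted clear above the hook's tip (z of hang_bar in the frame of stand above 0.2 m), for 0.1 s.
3. the basket has been put down on the tray floor while still held (z of basket in the frame of tray below 0.008 m and horizontal distance between basket and tray below 0.045 m and contact force between the fingers and basket above 1 N), for 0.1 s.
At the end, for the whole second after the job is handed in: The basket stands upright (within 0.06 rad) and still on the tray's floor (underside less than 8 mm above the tray's underside, centre within 45 mm of the tray's centre), released, with the float bowl lying in the basket (z of basket in the frame of tray between 0 and 0.008 m and horizontal distance between basket and tray below 0.045 m and angle between basket's own z axis and vertical below 0.06 rad and linear speed of basket below 0.02 m/s and z of float_bowl in the frame of basket between -0.002 and 0.02 m and horizontal distance between float_bowl and basket below 0.035 m); the robot touches nothing.
It fails at once if once moved from its resting place by more than 3 mm, the basket bore on the hook or keeper with more than 16 N (contact force between basket and stand above 16 N and distance of hang_bar from where it was at the start of the episode above 0.003 m).
It fails at once if the gripper or arm touched the hook stand (contact force between any of the fingers, the arm and stand above 1 N).
It fails at once if the basket was tipped by more than 0.5 rad (angle between basket's own z axis and vertical above 0.5 rad).
It fails at once if a bystander was moved by more than 20 mm (distance of any of washer_a, washer_b, plug_boot, choke_knob, spark_plug, screwdriver, spanner from where it was at the start of the episode above 0.02 m).
It also fails if it takes over 72 s, if anything falls off the work surface, if the arm or the gripper's body presses on something with over 40 N, if the wrist force passes 120 N, or if a joint passes its speed limit or range.

## Working session

There is one attempt and no reset: what is moved stays moved. The work goes in short steps, Python scripts to look and compute and a shell command to move; the robot and the scene stay as the last step left them, time stands still between calls to the robot, and variables do not carry over. Pictures are saved under pics/ and viewed, and the job is handed in when it is done.

```bash
ls; mkdir -p pics; python3 - <<'E'
from plant import r, viewer, job
import cv2
print(r.observe())
for n in ("scene","top","wrist"):
    c=viewer.calibration(n); print(n,c)
    p,d=viewer.capture(n); cv2.imwrite(f"pics/{n}0.png",p)
    import numpy as np; np.save(f"pics/{n}0.npy",d)
E
```

```text
pics
{'time_s': 0.0, 'joints': array([-7.09421817e+01,  1.87341227e+01, -1.10924307e+01,  6.02735048e+01,
       -1.57755298e-03,  8.23116397e+01]), 'qvel': array([-0.00857059, -0.02195454, -0.11491943,  0.0081775 ,  0.08072365,
        0.08768288]), 'effort': array([-5.15630290e-05, -4.43391681e+01,  2.62440383e+01,  1.54295278e-02,
       -1.84354994e-04, -5.01366415e-06]), 'position': array([ 0.24735195, -0.49063208,  0.2524805 ]), 'tcp_rot': array([[-5.96244567e-04,  4.50038387e-01, -8.93009012e-01],
       [ 1.64163649e-03, -8.93007526e-01, -4.50038735e-01],
       [-9.99998475e-01, -1.73432933e-03, -2.06348552e-04]]), 'wrist_force': array([ 0.02727682, -0.22849852,  0.08694585]), 'moment': array([0.02808466, 0.00917977, 0.02065795]), 'finger_gap': 0.08555741133757047}
scene {'mtx': array([[379.80545549,   0.        , 251.24840703],
       [  0.        , 379.80545549, 188.76135574],
       [  0.        ,   0.        ,   1.        ]]), 'origin': array([1.0200198 , 0.53020183, 0.87414436]), 'attitude': array([[-0.7002877 ,  0.50087384, -0.50864775],
       [ 0.71385766,  0.4934361
[... 272 characters left out ...]
879,  1.38142804]), 'attitude': array([[ 0.01854189, -0.99606448,  0.08667035],
       [-0.99978671, -0.01768268,  0.01067085],
       [-0.00909629, -0.08684973, -0.99617989]])}
wrist {'mtx': array([[300.99772353,   0.        , 253.81713515],
       [  0.        , 300.99772353, 191.62843616],
       [  0.        ,   0.        ,   1.        ]]), 'hand_eye': array([[ 5.92314298e-04, -2.92235211e-01,  9.56346292e-01,
        -1.19918206e-01],
       [ 9.99999498e-01,  9.45886495e-04, -3.30312005e-04,
         3.73952344e-04],
       [-8.08066244e-04,  9.56346008e-01,  2.92235625e-01,
        -7.36802243e-02],
       [ 0.00000000e+00,  0.00000000e+00,  0.00000000e+00,
         1.00000000e+00]])}
```

View pics/scene0.png

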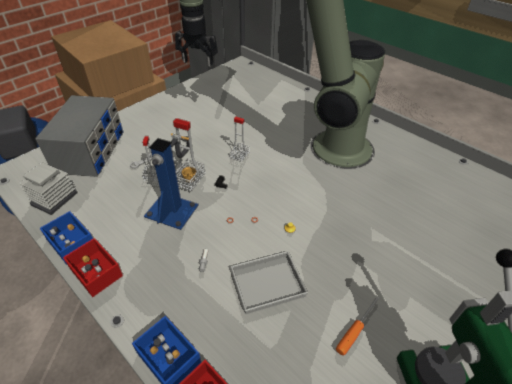

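View pics/top0.png

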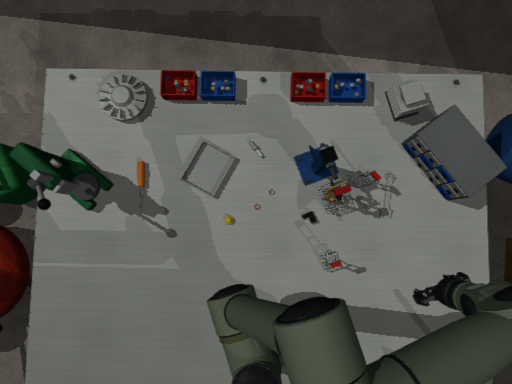

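View pics/wrist0.png

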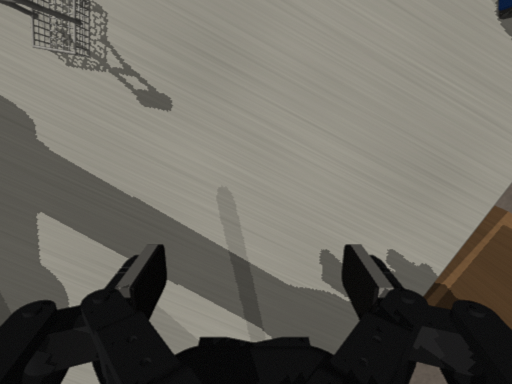

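The scene view shows the stand (post about 170,180) with the target basket's red grip at (182,124), a small basket at (238,120) and a third behind the post at (146,140). In the top view the tray is at (210,167), the post at (328,155) and the grip at about (341,190). Next I'll zoom in and measure.

```bash
cat > h.py <<'E'
import numpy as np, cv2
from plant import r, viewer, job
def cal(n, st=None):
    c=viewer.calibration(n)
    if n=="wrist":
        st=st or r.observe(); T=np.eye(4);T[:3,:3]=st["tcp_rot"];T[:3,3]=st["position"]
        M=T@c["hand_eye"]; return c["mtx"],M[:3,3],M[:3,:3]
    return c["mtx"],np.array(c["origin"]),np.array(c["attitude"])
def ray(n,u,v,C=None):
    K,o,R=C or cal(n); d=R@np.linalg.inv(K)@np.array([u,v,1.]); return o,d
def onz(n,u,v,z,C=None):
    o,d=ray(n,u,v,C); return o+d*(z-o[2])/d[2]
def pts(n,mask,depth,C=None):
    K,o,R=C or cal(n); v,u=np.nonzero(mask&(depth>0)); z=depth[v,u]
    P=np.stack([(u-K[0,2])/K[0,0]*z,(v-K[1,2])/K[1,1]*z,z],1); return P@R.T+o
def tri(a,b):
    (o1,d1),(o2,d2)=a,b
    A=np.stack([d1,-d2],1); s=np.linalg.lstsq(A,o2-o1,rcond=None)[0]
    p,q=o1+s[0]*d1,o2+s[1]*d2; return (p+q)/2,np.linalg.norm(p-q)
def red(p):
    h=cv2.cvtColor(p,cv2.COLOR_BGR2HSV); return ((h[...,0]<8)|(h[...,0]>172))&(h[...,1]>150)&(h[...,2]>70)
def blue(p):
    h=cv2.cvtColor(p,cv2.COLOR_BGR2HSV); return (h[...,0]>100)&(h[...,0]<125)&(h[...,1]>140)&(h[...,2]>40)
E
python3 - <<'E'
from h import *
for n,(x,y,w,h) in {"scene":(120,90,150,150),"top":(280,130,130,150)}.items():
    p=cv2.imread(f"pics/{n}0.png"); d=np.load(f"pics/{n}0.npy")
    cv2.imwrite(f"pics/{n}0z.png",cv2.resize(p[y:y+h,x:x+w],None,fx=4,fy=4,interpolation=cv2.INTER_CUBIC))
    for nm,f in(("red",red),("blue",blue)):
        m=f(p).astype(np.uint8); k,l,s,c=cv2.connectedComponentsWithStats(m)
        for i in range(1,k):
            if s[i,4]<15: continue
            P=pts(n,l==i,d)
            if len(P)==0: continue
            print(n,nm,c[i].round(1),s[i],"med",np.median(P,0).round(3),"lo",np.percentile(P,5,0).round(3),"hi",np.percentile(P,95,0).round(3))
E
```

```text
scene red [238.7 119.6] [235 117   9   6  42] med [ 0.297 -0.235  0.157] lo [ 0.289 -0.247  0.148] hi [ 0.303 -0.222  0.16 ]
scene red [181.4 124. ] [174 119  16  11 127] med [ 0.521 -0.234  0.251] lo [ 0.508 -0.254  0.238] hi [ 0.531 -0.216  0.257]
scene red [145.2 140.6] [143 137   5   8  32] med [ 0.58  -0.356  0.158] lo [ 0.568 -0.368  0.149] hi [ 0.588 -0.35   0.16 ]
scene red [ 93.5 266.7] [  64  239   58   57 1645] med [ 0.905 -0.166  0.024] lo [ 0.864 -0.218  0.003] hi [ 0.949 -0.1    0.056]
scene red [203.4 375.2] [180 360  47  24 600] med [0.875 0.245 0.029] lo [0.863 0.24  0.003] hi [0.913 0.288 0.057]
scene blue [104.9 118.8] [101 111   9  17  77] med [ 0.592 -0.587  0.132] lo [ 0.572 -0.604  0.111] hi [ 0.606 -0.578  0.146]
scene blue [ 38.5 124.4] [ 32 119  15  16 116] med [ 0.604 -1.502 -0.331] lo [ 0.571 -1.545 -0.35 ] hi [ 0.637 -1.431 -0.32 ]
scene blue [117.8 131.2] [115 124   6  15  52] med [ 0.545 -0.625  0.037] lo [ 0.527 -0.641  0.017] hi [ 0.558 -0.615  0.049]
scene blue [101.9 141.1] [ 98 133   9  18  79] med [ 0.64  -0.549  0.085] lo [ 0.619 -0.566  0.065] h
[... 2144 characters left out ...]
] med [ 0.825 -1.12  -0.391] lo [ 0.677 -1.158 -0.518] hi [ 0.938 -1.093 -0.35 ]
top blue [409.6 149.5] [403 143  14  14  70] med [ 0.682 -0.512  0.041] lo [ 0.662 -0.53   0.019] hi [ 0.7   -0.498  0.062]
top blue [311.3 165.7] [295 147  36  38 688] med [ 0.615 -0.173  0.01 ] lo [ 0.577 -0.226  0.004] hi [ 0.668 -0.137  0.194]
top blue [426.5 161.1] [419 154  16  15  82] med [ 0.634 -0.551  0.088] lo [ 0.613 -0.569  0.067] hi [ 0.653 -0.537  0.101]
top blue [445.1 173.6] [437 167  17  15  94] med [ 0.586 -0.591  0.137] lo [ 0.565 -0.608  0.114] hi [ 0.605 -0.576  0.146]
top blue [443.9 191.7] [437 185  14  14  74] med [ 0.536 -0.628  0.04 ] lo [ 0.516 -0.645  0.019] hi [ 0.556 -0.615  0.057]
```

View pics/scene0z.png

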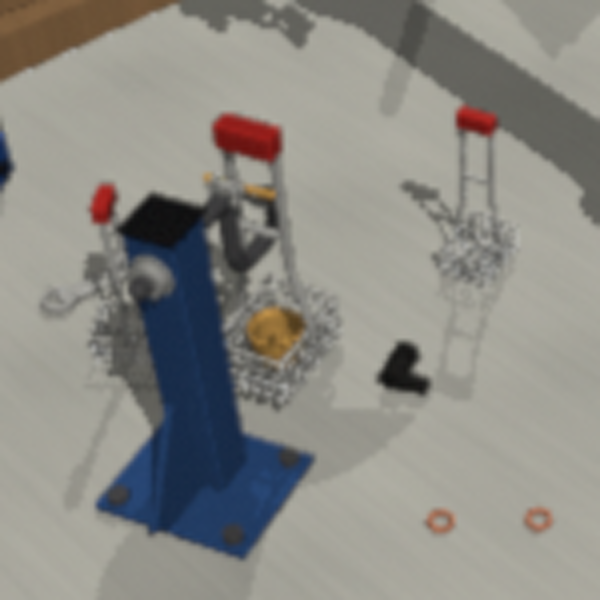

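View pics/top0z.png

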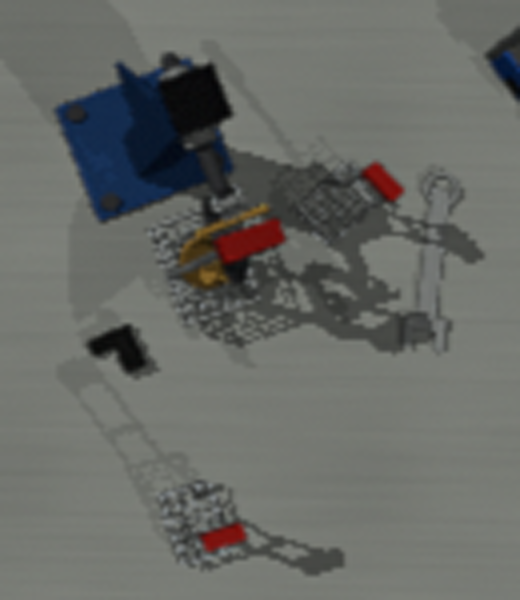

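```bash
python3 - <<'E'
from h import *
for n in("top","scene"):
    p=cv2.imread(f"pics/{n}0.png"); d=np.load(f"pics/{n}0.npy")
    H,W=d.shape; full=np.ones((H,W),bool)
    K,o,R=cal(n); u,v=np.meshgrid(np.arange(W),np.arange(H))
    P=(np.stack([(u-K[0,2])/K[0,0]*d,(v-K[1,2])/K[1,1]*d,d],-1))@R.T+o
    def rect(m,z,nm):
        m=m.astype(np.uint8); k,l,s,c=cv2.connectedComponentsWithStats(m); 
        if k<2: print(n,nm,'none'); return
        i=1+np.argmax(s[1:,4]); vv,uu=np.nonzero(l==i)
        Q=np.array([onz(n,a,b,z,(K,o,R))[:2] for a,b in zip(uu,vv)],np.float32)
        (c0,sz,a)=cv2.minAreaRect(Q); box=cv2.boxPoints((c0,sz,a)); e=box[1]-box[0]
        print(n,nm,len(Q),"rect",np.round(c0,4),np.round(sz,4),"ang",round(a,1),"mean",Q.mean(0).round(4), "median z",np.median(P[l==i][:,2]).round(4))
    near=lambda x,y,rr:(np.hypot(P[...,0]-x,P[...,1]-y)<rr)&(d>0)
    rect(near(0.62,-0.2,0.1)&(P[...,2]>0.243)&~red(p),0.252,"posttop")
    rect(near(0.515,-0.236,0.05)&(P[...,2]>0.249)&red(p),0.255,"griptop")
    rect(near(0.62,-0.18,0.12)&(P[...,2]<0.02)&blue(p),0.008,"base")
    rect(near(0.59,0.11,0.16)&(P[...,2]>0.0125)&(P[...,2]<0.03),0.020,"tray")
    m=near(0.6,-0.236,0.15)&(P[...,2]>0.1)&(P[...,2]<0.24)
    h=cv2.cvtColor(p,cv2.COLOR_BGR2HSV); m&=(h[...,0]>10)&(h[...,0]<28)&(h[...,1]>120)
    Q=P[m]; print("brass bar",Q.round(3).tolist()[::3])
E
```

```text
top posttop 223 rect [ 0.6185 -0.1965] [0.0438 0.0438] ang 21.7 mean [ 0.6184 -0.1964] median z 0.2527
top griptop 101 rect [ 0.5148 -0.2371] [0.0192 0.046 ] ang 18.3 mean [ 0.5149 -0.2366] median z 0.2548
top base 480 rect [ 0.6244 -0.1803] [0.1063 0.0987] ang 21.7 mean [ 0.615  -0.1703] median z 0.0085
top tray 260 rect [0.6083 0.1915] [0.1349 0.1651] ang 62.2 mean [0.6163 0.1858] median z 0.0223
brass bar [[0.545, -0.253, 0.218], [0.542, -0.25, 0.218], [0.539, -0.241, 0.217], [0.539, -0.25, 0.216], [0.54, -0.231, 0.154], [0.533, -0.229, 0.219], [0.53, -0.215, 0.214], [0.529, -0.222, 0.222], [0.526, -0.208, 0.219], [0.527, -0.217, 0.219], [0.524, -0.208, 0.217], [0.521, -0.205, 0.216], [0.505, -0.235, 0.151]]
scene posttop 221 rect [ 0.6215 -0.1957] [0.0524 0.0483] ang 21.1 mean [ 0.6211 -0.1958] median z 0.2528
scene griptop 73 rect [ 0.5196 -0.2346] [0.0213 0.0489] ang 16.6 mean [ 0.52   -0.2338] median z 0.2552
scene base 468 rect [ 0.6219 -0.1667] [0.1045 0.0694] ang 21.6 mean [ 0.6259 -0.1629] median z 0.0091
scene tray 553 rect [0.6083 0.1893] [0.1387 0.1653] ang 62.1 mean [0.6071 0.1806] median z 0.0217
brass bar [[0.532, -0.219, 0.217], [0.528, -0.209, 0.221], [0.527, -0.212, 0.215], [0.509, -0.24, 0.187]]
```

```bash
python3 -m crank '[[[-45,0,0],0,85],[[-40,0,0],0,85],[[0,-10,-40],4,85],[[0,-10,-40],4,85],[[0,-10,-40],0,85]]'; python3 - <<'E'
from h import *
s=r.observe(); t=np.array([0.517,-0.236,0.335]); print((s["tcp_rot"].T@(t-s["position"])*1000).round(1),np.degrees(np.arctan2(s["tcp_rot"][0,1],-s["tcp_rot"][1,1])))
E
```

```text
time_s: 0.65
position: [0.347, -0.4164, 0.3385]
tcp_rot: [[0.0, 0.319, -0.948], [-0.0, -0.948, -0.319], [-1.0, 0.0, -0.0]]
wrist_force: [0.2, -0.4, 0.0]
finger_gap: 0.085
[   3.5 -116.7 -218.6] 18.598919062676362
```

```bash
python3 -m crank '[[[0,-23,-44],0,85],[[0,-23,-44],0,85],[[0,-23,-44],0,85],[[0,-23,-44],0,85],[[0,-24,-42],0,85]]'; python3 -m crank '[[[0,0,0],0,85],[[0,0,0],0,85],[[0,0,0],0,85],[[0,0,0],0,85],[[0,0,0],0,85]]'; python3 - <<'E'
from h import *
s=r.observe(); C=cal("wrist",s)
p,d=viewer.capture("wrist"); cv2.imwrite("pics/w1.png",p); np.save("pics/w1.npy",d)
print(s["position"],s["wrist_force"])
m=red(p).astype(np.uint8); k,l,st,c=cv2.connectedComponentsWithStats(m)
for i in range(1,k):
    if st[i,4]<60: continue
    P=pts("wrist",l==i,d,C); zt=np.percentile(P[:,2],80)
    print(c[i],st[i],np.median(P,0).round(4),zt)
    top=P[P[:,2]>zt-0.004][:,:2].astype(np.float32); print(cv2.minAreaRect(top),P.min(0).round(3),P.max(0).round(3))
E
```

```text
time_s: 1.15
position: [0.5167, -0.2356, 0.338]
tcp_rot: [[-0.0, 0.321, -0.947], [0.0, -0.947, -0.321], [-1.0, -0.0, 0.0]]
wrist_force: [0.2, -0.1, -0.1]
finger_gap: 0.0847
time_s: 1.65
position: [0.5148, -0.2385, 0.3383]
tcp_rot: [[-0.0, 0.319, -0.948], [-0.0, -0.948, -0.319], [-1.0, 0.0, 0.0]]
wrist_force: [-0.2, 0.1, 0.4]
finger_gap: 0.0851
[ 0.51482092 -0.23853289  0.33834024] [-0.19997673  0.08610286  0.37650569]
[386.65317919 158.08477842] [375 142  25  34 519] [ 0.5742 -0.3612  0.1563] 0.15705888874652008
((0.5736681818962097, -0.36305004358291626), (0.033091094344854355, 0.013819118961691856), 44.327640533447266) [ 0.554 -0.458  0.007] [ 0.589 -0.348  0.159]
[255.29083461 202.58371736] [ 223  186   65   33 1953] [ 0.5178 -0.2391  0.2535] 0.2542036488312716
((0.515631914138794, -0.23971052467823029), (0.01921853981912136, 0.046393219381570816), 20.248918533325195) [ 0.5   -0.264  0.235] [ 0.532 -0.216  0.256]
[194.7516129  335.09032258] [184 328  26  16 310] [ 0.2974 -0.2343  0.1549] 0.15685057075794462
((0.4017236530780792, -0.2367282509803772), (0.23463085293769836, 0.029901398345828056), 0.2080105096101761) [ 0.284 -0.252  0.143] [ 0.519 -0.221  0.39 ]
```

View pics/w1.png

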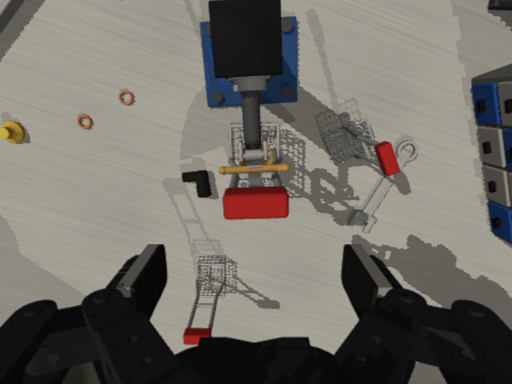

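The wrist view shows the grip centred at (255,202) between the open jaws. Its yaw is about 19-20°, its top at z 0.254, and the brass cross bar lies behind it at (254,169). I'll descend.

```bash
python3 -m crank '[[[25,0,0],-1,85],[[25,0,0],0,85],[[20,0,0],0,85],[[12,0,0],0,85],[[6,0,0],0,85]]'; python3 -m crank '[[[1,0,0],0,85],[[0,0,0],0,85],[[0,0,0],0,85],[[0,0,0],0,85],[[0,0,0],0,85]]'; python3 - <<'E'
from h import *
s=r.observe(); C=cal("wrist",s)
p,d=viewer.capture("wrist"); cv2.imwrite("pics/w2.png",p)
print(s["position"],s["wrist_force"],s["moment"])
p,d=viewer.capture("scene"); cv2.imwrite("pics/s2.png",cv2.resize(p[60:240,100:300],None,fx=4,fy=4)[:600,:800])
E
```

```text
time_s: 2.2
position: [0.515, -0.2375, 0.2493]
tcp_rot: [[-0.001, 0.337, -0.942], [0.001, -0.942, -0.337], [-1.0, -0.001, 0.001]]
wrist_force: [0.2, -0.1, -0.1]
finger_gap: 0.0852
time_s: 2.7
position: [0.5159, -0.2374, 0.2498]
tcp_rot: [[0.001, 0.338, -0.941], [-0.001, -0.941, -0.338], [-1.0, 0.001, -0.001]]
wrist_force: [-0.3, 0.3, 0.7]
finger_gap: 0.0847
[ 0.51586887 -0.23744373  0.2498313 ] [-0.3088406   0.34568292  0.73528782] [ 0.01991803  0.02236071 -0.01662829]
```

View pics/w2.png

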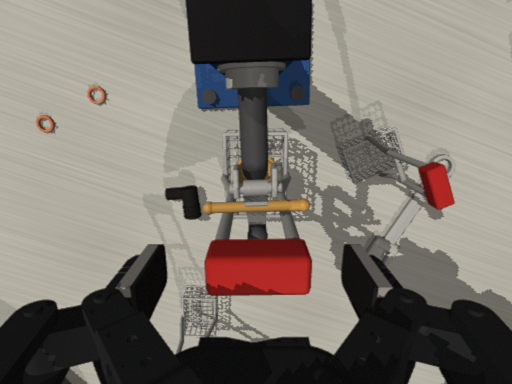

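View pics/s2.png

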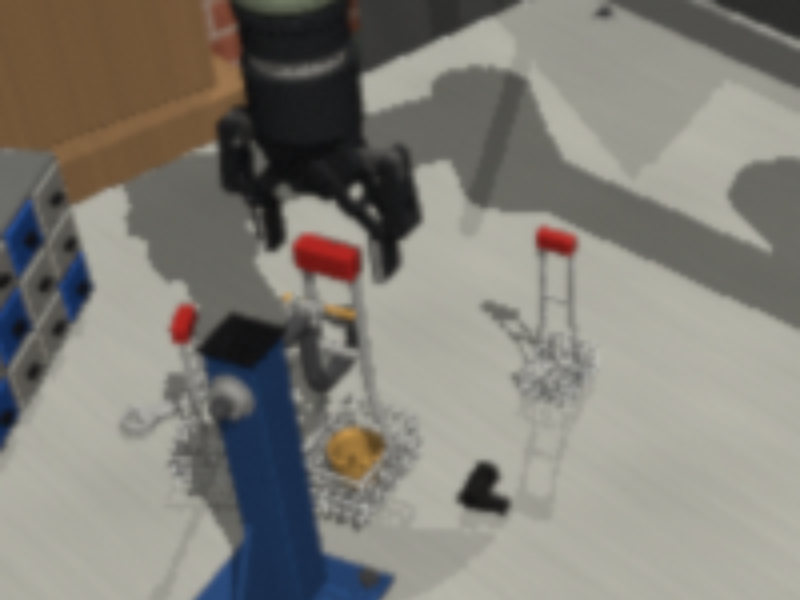

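```bash
python3 -m crank '[[[1,1.5,0],0,85],[[0,0,0],0,45],[[0,0,0],0,40],[[0,0,0],0,40],[[0,0,0],0,40]]'; python3 -m crank '[[[0,0,0],0,40],[[0,0,0],0,40],[[0,0,0],0,40],[[0,0,0],0,40],[[0,0,0],0,40]]';  python3 - <<'E'
from h import *
s=r.observe()
print(s["position"],s["wrist_force"],s["moment"],s["finger_gap"])
p,d=viewer.capture("wrist"); cv2.imwrite("pics/w3.png",p)
E
```

```text
time_s: 3.3
position: [0.5163, -0.2391, 0.2485]
tcp_rot: [[0.0, 0.338, -0.941], [-0.001, -0.941, -0.338], [-1.0, 0.001, -0.0]]
wrist_force: [-0.3, -1.1, 1.2]
finger_gap: 0.0467
time_s: 3.8
position: [0.5163, -0.239, 0.2485]
tcp_rot: [[0.0, 0.338, -0.941], [-0.001, -0.941, -0.338], [-1.0, 0.001, -0.0]]
wrist_force: [1.2, -2.5, 2.2]
finger_gap: 0.0467
[ 0.51628791 -0.2390193   0.24849468] [ 1.15238003 -2.48167721  2.1834154 ] [-0.58570228 -0.10514654 -0.07043149] 0.04674264652162621
```

View pics/w3.png

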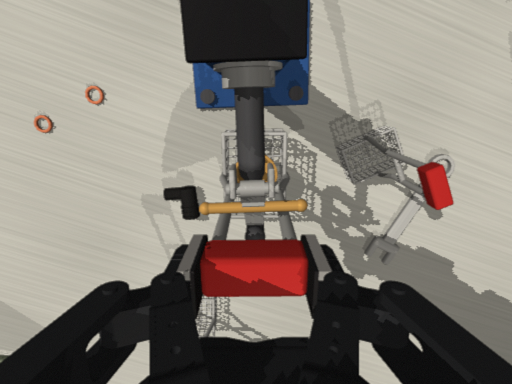

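Held: the grip spans (202-308, 267) between the pads, and the gap of 46.7 mm is close to the given 48 mm. Next I'll take up a little weight, align to the stand's yaw, and start feeling towards the post (-z tool).

```bash
cat > f.py <<'E'
from h import *
s=r.observe(); R=s["tcp_rot"]; th=np.radians(21.6); X=np.array([np.cos(th),np.sin(th),0])
p=s["position"]; q=p-np.array([0.6195,-0.196,0])
Y=np.array([-X[1],X[0],0])
print("t",round(s["time_s"],2),"stand x,y,z mm",(np.array([q@X,q@Y,p[2]])*1e3).round(1),"F stand xyz",np.array([s["wrist_force"]@X,s["wrist_force"]@Y,s["wrist_force"][2]]).round(2),"M",(R.T@s["moment"]).round(2),"gap",round(s["finger_gap"]*1e3,1),"yaw",np.degrees(np.arctan2(R[0,1],-R[1,1])).round(1),"tilt",np.degrees(np.arccos(-R[2,0])).round(2))
E
python3 f.py; python3 -m crank '[[[-1,0.5,0],-1,40],[[0,0.5,0],-0.5,40],[[0,0,0],0,40],[[0,0,0],0,40],[[0,0,0],0,40]]'; python3 f.py;python3 -m crank '[[[0,0,-1],0,40],[[0,0,-1],0,40],[[0,0,0],0,40],[[0,0,0],0,40],[[0,0,0],0,40]]'; python3 f.py
```

```text
t 3.85 stand x,y,z mm [-111.8   -2.   248.5] F stand xyz [-0.12 -1.35  1.62] M [-0.03 -0.08  0.58] gap 46.7 yaw 19.7 tilt 0.04
time_s: 4.35
position: [0.5162, -0.2394, 0.2488]
tcp_rot: [[-0.001, 0.362, -0.932], [0.001, -0.932, -0.362], [-1.0, -0.001, 0.001]]
wrist_force: [-0.1, 0.4, -3.4]
finger_gap: 0.0471
t 4.35 stand x,y,z mm [-112.1   -2.3  248.8] F stand xyz [ 0.05  0.43 -3.38] M [-0.01  0.03 -0.06] gap 47.1 yaw 21.3 tilt 0.06
time_s: 4.85
position: [0.5183, -0.2389, 0.2492]
tcp_rot: [[-0.0, 0.362, -0.932], [0.0, -0.932, -0.362], [-1.0, -0.0, 0.0]]
wrist_force: [-0.1, 0.4, -3.8]
finger_gap: 0.0469
t 4.85 stand x,y,z mm [-109.9   -2.7  249.2] F stand xyz [ 0.08  0.43 -3.83] M [-0.04 -0.04  0.03] gap 46.9 yaw 21.2 tilt 0.01
```

```bash
python3 -m crank '[[[0,0,-1],0,40],[[0,0,-1],0,40],[[0,0,-1],0,40],[[0,0,0],0,40],[[0,0,0],0,40]]' >/dev/null; python3 f.py;python3 -m crank '[[[0,0,-1],0,40],[[0,0,-1],0,40],[[0,0,-1],0,40],[[0,0,0],0,40],[[0,0,0],0,40]]'>/dev/null; python3 f.py
```

```text
t 5.35 stand x,y,z mm [-106.9   -2.7  249.2] F stand xyz [-0.21  0.41 -4.05] M [ 0.01  0.   -0.05] gap 47.0 yaw 21.2 tilt 0.01
t 5.85 stand x,y,z mm [-103.9   -2.7  249.2] F stand xyz [-0.25 -0.66 -3.26] M [-0.   -0.04  0.01] gap 47.0 yaw 21.2 tilt 0.0
```

```bash
python3 -m crank '[[[0,0,-1],0,40],[[0,0,-1],0,40],[[0,0,0],0,40],[[0,0,0],0,40],[[0,0,0],0,40]]' >/dev/null; python3 f.py;python3 -m crank '[[[0,0,-1],0,40],[[0,0,-1],0,40],[[0,0,0],0,40],[[0,0,0],0,40],[[0,0,0],0,40]]'>/dev/null; python3 f.py
```

```text
t 6.35 stand x,y,z mm [-101.9   -2.7  249.3] F stand xyz [-0.12  0.19 -3.41] M [ 0.   -0.01  0.01] gap 47.1 yaw 21.2 tilt 0.0
t 6.85 stand x,y,z mm [-99.9  -2.7 249.3] F stand xyz [ 0.37 -0.21 -3.56] M [ 0.03  0.04 -0.01] gap 47.2 yaw 21.2 tilt 0.0
```

```bash
python3 -m crank '[[[0,0,-1],0,40],[[0,0,-1],0,40],[[0,0,0],0,40],[[0,0,0],0,40],[[0,0,0],0,40]]' >/dev/null; python3 f.py
```

```text
t 7.35 stand x,y,z mm [-98.6  -2.7 249. ] F stand xyz [-4.4  -1.07 -4.78] M [ 0.02 -0.93  0.11] gap 46.9 yaw 21.2 tilt 0.09
```

```bash
python3 -m crank '[[[0,0,-1],0,40],[[0,0,-1],0,40],[[0,0,0],0,40],[[0,0,0],0,40],[[0,0,0],0,40]]' >/dev/null; python3 f.py
```

```text
t 7.85 stand x,y,z mm [-95.6  -2.7 249.4] F stand xyz [-2.34 -0.33 -4.41] M [ 0.05 -0.6  -0.11] gap 47.0 yaw 21.3 tilt 0.04
```

```bash
python3 -m crank '[[[0,0,-1],0,40],[[0,0,-1],0,40],[[0,0,0],0,40],[[0,0,0],0,40],[[0,0,0],0,40]]' >/dev/null; python3 f.py
```

```text
t 8.35 stand x,y,z mm [-93.7  -2.9 249.4] F stand xyz [-2.64  0.65 -4.16] M [ 0.04 -0.56  0.03] gap 46.7 yaw 21.2 tilt 0.03
```

```bash
python3 -m crank '[[[0,0,-1],0,40],[[0,0,-0.5],0,40],[[0,0,0],0,40],[[0,0,0],0,40],[[0,0,0],0,40]]' >/dev/null; python3 f.py
```

```text
t 8.85 stand x,y,z mm [-92.4  -2.8 249.3] F stand xyz [-2.04 -0.12 -5.  ] M [ 0.01 -0.64  0.01] gap 47.1 yaw 21.2 tilt 0.01
```

```bash
python3 -m crank '[[[0,0,-1],0,40],[[0,0,-0.5],0,40],[[0,0,0],0,40],[[0,0,0],0,40],[[0,0,0],0,40]]' >/dev/null; python3 f.py
```

```text
t 9.35 stand x,y,z mm [-90.8  -2.8 249.3] F stand xyz [-2.62  0.19 -4.49] M [ 0.   -0.67  0.01] gap 46.8 yaw 21.2 tilt 0.01
```

```bash
python3 -m crank '[[[0,0,-1],0,40],[[0,0,-0.5],0,40],[[0,0,0],0,40],[[0,0,0],0,40],[[0,0,0],0,40]]' >/dev/null; python3 f.py
```

```text
t 9.85 stand x,y,z mm [-89.9  -2.8 249.3] F stand xyz [-5.3   0.61 -2.47] M [-0.01 -1.24 -0.08] gap 47.2 yaw 21.2 tilt 0.07
```

```bash
python3 -m crank '[[[0,0,-0.5],0,40],[[0,0,-0.5],0,40],[[0,0,0],0,40],[[0,0,0],0,40],[[0,0,0],0,40]]' >/dev/null; python3 f.py
```

```text
t 10.35 stand x,y,z mm [-89.7  -2.8 249.3] F stand xyz [-6.82  0.46 -1.87] M [ 0.02 -1.63 -0.04] gap 47.1 yaw 21.2 tilt 0.17
```

```bash
python3 -m crank '[[[0,0,-0.5],0,40],[[0,0,-0.5],0,40],[[0,0,0],0,40],[[0,0,0],0,40],[[0,0,0],0,40]]' >/dev/null; python3 f.py
```

```text
t 10.85 stand x,y,z mm [-89.4  -2.8 249.3] F stand xyz [-9.92  0.92 -1.  ] M [-0.04 -2.17 -0.09] gap 46.8 yaw 21.2 tilt 0.26
```

```bash
python3 -m crank '[[[0,0,0.5],0,40],[[0,0,0.5],0,40],[[0,0,0],0,40],[[0,0,0],0,40],[[0,0,0],0,40]]' >/dev/null; python3 f.py; python3 - <<'E'
from h import *
p,d=viewer.capture("wrist"); cv2.imwrite("pics/w4.png",cv2.resize(p[100:300,150:350],None,fx=3,fy=3))
p,d=viewer.capture("scene"); cv2.imwrite("pics/s4.png",cv2.resize(p[90:240,120:270],None,fx=4,fy=4))
E
```

```text
t 11.35 stand x,y,z mm [-89.7  -2.8 249.3] F stand xyz [-6.83  0.37 -1.74] M [ 0.02 -1.65 -0.09] gap 47.3 yaw 21.2 tilt 0.17
```

View pics/w4.png

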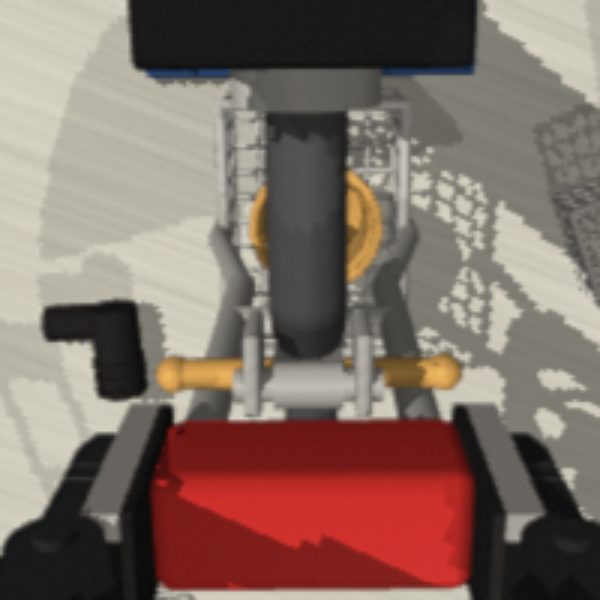

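View pics/s4.png

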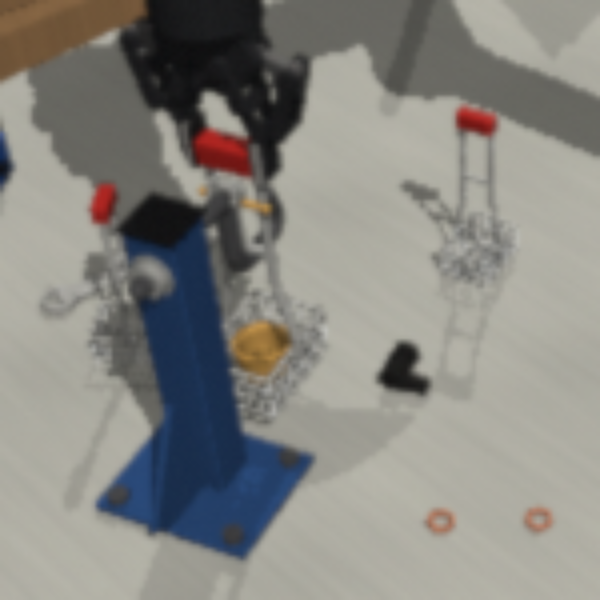

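The keeper is against its stop: the cross bar is tucked under the ears at (310,375), and the bowl is still in the basket. The push is 6.8 N. Now I'll lift carefully, keeping it pressed.

```bash
python3 -m crank '[[[-1,0,0],0,40],[[-1,0,0],0,40],[[-1,0,0],0,40],[[0,0,0],0,40],[[0,0,0],0,40]]' >/dev/null; python3 f.py
```

```text
t 11.95 stand x,y,z mm [-89.7  -2.6 251.9] F stand xyz [-7.48  1.04 -4.35] M [-0.03 -1.61 -0.07] gap 46.8 yaw 21.2 tilt 0.18
```

```bash
python3 -m crank '[[[-1,0,0],0,40],[[-1,0,0],0,40],[[-1,0,0],0,40],[[0,0,0],0,40],[[0,0,0],0,40]]' >/dev/null; python3 f.py
```

```text
t 12.45 stand x,y,z mm [-89.7  -2.5 254.9] F stand xyz [-6.38  1.04 -4.19] M [-0.01 -1.63 -0.06] gap 47.2 yaw 21.2 tilt 0.18
```

```bash
python3 -m crank '[[[-1,0,0],0,40],[[-1,0,0],0,40],[[-1,0,0],0,40],[[-1,0,0],0,40],[[0,0,0],0,40]]' >/dev/null; python3 f.py
```

```text
t 12.95 stand x,y,z mm [-89.6  -2.6 258.9] F stand xyz [-7.36  1.62 -3.18] M [ 0.02 -1.6  -0.16] gap 47.5 yaw 21.2 tilt 0.17
```

```bash
python3 -m crank '[[[-1,0,0],0,40],[[-1,0,0],0,40],[[-1,0,0],0,40],[[-1,0,0],0,40],[[0,0,0],0,40]]' >/dev/null; python3 f.py
```

```text
t 13.45 stand x,y,z mm [-89.6  -2.6 262.9] F stand xyz [-7.02  1.38 -3.53] M [ 0.06 -1.51 -0.18] gap 46.9 yaw 21.2 tilt 0.17
```

```bash
python3 -m crank '[[[-1,0,0],0,40],[[-1.5,0,0],0,40],[[-1.5,0,0],0,40],[[-1,0,0],0,40],[[0,0,0],0,40]]' >/dev/null; python3 f.py
```

```text
t 13.95 stand x,y,z mm [-89.5  -2.6 268. ] F stand xyz [-5.13  1.14 -2.81] M [ 0.04 -1.57 -0.2 ] gap 46.9 yaw 21.2 tilt 0.16
```

```bash
python3 -m crank '[[[-1.5,0,-0.3],0,40],[[-1.5,0,0],0,40],[[-1.5,0,0],0,40],[[-1.5,0,0],0,40],[[0,0,0],0,40]]' >/dev/null; python3 f.py
```

```text
t 14.45 stand x,y,z mm [-89.3  -2.6 274.1] F stand xyz [-5.75  0.71 -2.21] M [ 0.05 -1.74 -0.19] gap 47.1 yaw 21.2 tilt 0.17
```

```bash
python3 -m crank '[[[-1.5,0,0],0,40],[[-1.5,0,0],0,40],[[-1.5,0,0],0,40],[[-1.5,0,0],0,40],[[0,0,0],0,40]]' >/dev/null; python3 f.py
```

```text
t 14.95 stand x,y,z mm [-89.2  -2.6 280.1] F stand xyz [-6.22  0.08 -2.21] M [ 0.03 -1.66 -0.17] gap 46.9 yaw 21.2 tilt 0.16
```

```bash
python3 -m crank '[[[-1.5,0,0],0,40],[[-1.5,0,0],0,40],[[-1.5,0,0],0,40],[[-1.5,0,0],0,40],[[0,0,0],0,40]]' >/dev/null; python3 f.py
```

```text
t 15.45 stand x,y,z mm [-89.1  -2.6 286.1] F stand xyz [-6.73  1.49 -2.83] M [ 0.02 -1.6  -0.13] gap 47.2 yaw 21.2 tilt 0.15
```

```bash
python3 -m crank '[[[-1.5,0,0],0,40],[[-1.5,0,0],0,40],[[-1.5,0,0],0,40],[[-1.5,0,0],0,40],[[0,0,0],0,40]]' >/dev/null; python3 f.py
```

```text
t 15.95 stand x,y,z mm [-89.1  -2.6 292.2] F stand xyz [-5.12  0.75 -3.16] M [-0.03 -1.59 -0.24] gap 46.8 yaw 21.2 tilt 0.14
```

```bash
python3 -m crank '[[[-1.5,0,0],0,40],[[-1.5,0,0],0,40],[[-1.5,0,0],0,40],[[-1.5,0,0],0,40],[[0,0,0],0,40]]' >/dev/null; python3 f.py; python3 - <<'E'
from h import *
p,d=viewer.capture("scene"); cv2.imwrite("pics/s5.png",cv2.resize(p[70:240,120:290],None,fx=3.5,fy=3.5))
E
```

```text
t 16.45 stand x,y,z mm [-89.2  -2.6 297.9] F stand xyz [-6.02  0.6  -4.77] M [-0.01 -1.63 -0.13] gap 47.1 yaw 21.2 tilt 0.17
```

View pics/s5.png

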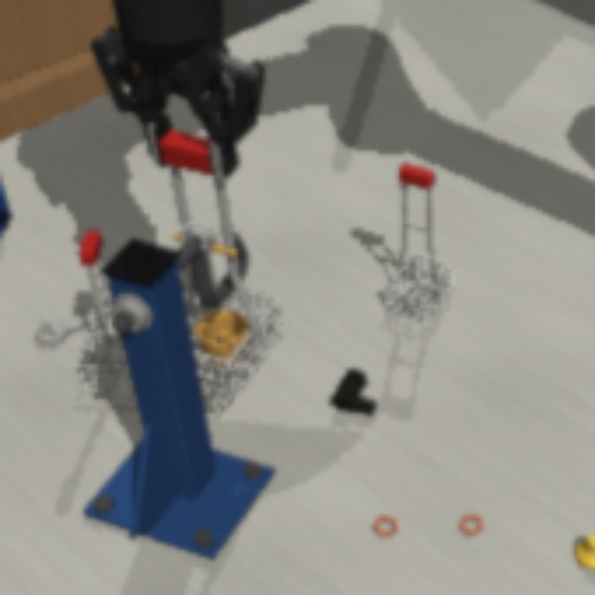

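```bash
python3 - <<'E'
from h import *
d=np.load("pics/top0.npy"); p=cv2.imread("pics/top0.png")
m=np.zeros(d.shape,bool); m[235:275,300:360]=True
P=pts("top",m,d); q=P[(P[:,2]>0.015)]
for a,b in((.01,.06),(.06,.2)):
    s=q[(q[:,2]>a)&(q[:,2]<b)]; print(a,len(s),np.percentile(s,[2,50,98],axis=0).round(3).tolist())
E
python3 -m crank '[[[-1.5,0,0],0,40],[[-1.5,0,0],0,40],[[-1,0,0],0,40],[[0,0,1],0,40],[[0,0,2],0,40]]' >/dev/null; python3 f.py
```

```text
0.01 63 [[0.259, -0.264, 0.015], [0.295, -0.227, 0.03], [0.329, -0.207, 0.055]]
0.06 74 [[0.284, -0.25, 0.065], [0.294, -0.233, 0.157], [0.303, -0.219, 0.162]]
t 17.0 stand x,y,z mm [-90.6  -2.7 302.3] F stand xyz [-1.5   1.21 -3.06] M [ 0.01 -0.51 -0.11] gap 47.5 yaw 21.3 tilt 0.08
```

```bash
python3 -m crank '[[[0,0,3],0,40],[[0,0,3],0,40],[[0,0,4],0,40],[[0,0,4],0,40],[[0,0,4],0,40]]' >/dev/null; python3 f.py
```

```text
t 17.5 stand x,y,z mm [-109.1   -2.7  302.4] F stand xyz [ 0.56 -0.09 -3.67] M [0.02 0.02 0.01] gap 47.2 yaw 21.2 tilt 0.05
```

```bash
python3 -m crank '[[[0,0,5],0,40],[[0,0,5],0,40],[[0,0,5],0,40],[[0,0,5],0,40],[[0,0,5],0,40]]' >/dev/null; python3 f.py
```

```text
t 18.0 stand x,y,z mm [-134.5   -2.5  302.3] F stand xyz [-0.35  0.86 -3.6 ] M [0.02 0.   0.03] gap 47.0 yaw 21.2 tilt 0.0
```

```bash
python3 -m crank '[[[0,0,6],0,40],[[0,0,6],0,40],[[0,0,6],0,40],[[0,0,6],0,40],[[0,0,6],0,40]]' >/dev/null; python3 f.py
```

```text
t 18.5 stand x,y,z mm [-164.6   -2.4  302.3] F stand xyz [ 0.29  0.59 -4.12] M [ 0.02 -0.01  0.01] gap 46.8 yaw 21.2 tilt 0.0
```

```bash
python3 -m crank '[[[0,0,8],0,40],[[0,0,8],0,40],[[0,0,8],0,40],[[0,0,8],0,40],[[0,0,8],0,40]]' >/dev/null; python3 f.py
```

```text
t 19.0 stand x,y,z mm [-204.8   -2.1  302.3] F stand xyz [ 0.45 -0.06 -4.67] M [-0.    0.01  0.03] gap 46.9 yaw 21.2 tilt 0.0
```

```bash
python3 -m crank '[[[0,0,8],0,40],[[0,0,8],0,40],[[0,-6,4],0,40],[[0,-12,0],0,40],[[0,-16,0],0,40]]' >/dev/null; python3 f.py
```

```text
t 19.5 stand x,y,z mm [-223.9   33.   302.2] F stand xyz [-0.05 -0.04 -3.29] M [-0.    0.06 -0.11] gap 46.8 yaw 21.2 tilt 0.03
```

```bash
python3 -m crank '[[[0,-18,-4],0,40],[[0,-18,-10],0,40],[[0,-18,-12],0,40],[[0,-18,-12],0,40],[[0,-18,-12],0,40]]' >/dev/null; python3 f.py
```

```text
t 20.0 stand x,y,z mm [-172.7  124.1  302.4] F stand xyz [ 0.48 -0.36 -3.38] M [0.01 0.05 0.01] gap 46.7 yaw 21.3 tilt 0.03
```

```bash
python3 -m crank '[[[0,-18,-12],4,40],[[0,-18,-12],6,40],[[0,-18,-10],6,40],[[0,-18,-8],6,40],[[0,-16,-6],6,40]]' ; python3 f.py;  python3 - <<'E'
from h import *
s=r.observe(); t=np.array([0.608,0.190,0.302]); print((s["tcp_rot"].T@(t-s["position"])*1000).round(1),s["joints"].round(1))
p,d=viewer.capture("scene"); cv2.imwrite("pics/s6.png",p)
E
```

```text
time_s: 20.5
position: [0.4426, -0.048, 0.3024]
tcp_rot: [[0.0, -0.12, -0.993], [0.001, -0.993, 0.12], [-1.0, -0.001, -0.0]]
wrist_force: [-0.5, -0.6, -2.7]
finger_gap: 0.0472
t 20.5 stand x,y,z mm [-110.   202.7  302.4] F stand xyz [-0.67 -0.39 -2.71] M [0.01 0.1  0.02] gap 47.2 yaw -6.9 tilt 0.04
[   0.6 -256.1 -135.7] [-15.7   5.7 -20.4  63.9   0.  171.2]
```

View pics/s6.png

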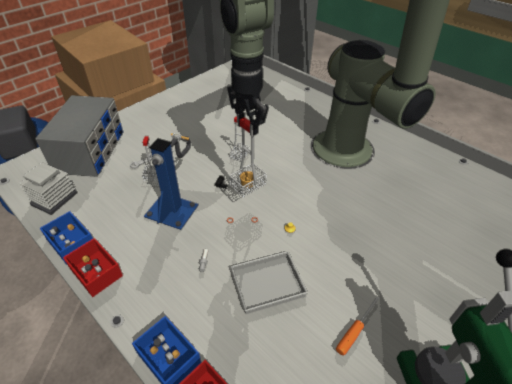

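The basket hangs upright from the gripper at (245,180) with the bowl in it. Joint 6 is near its limit, so I'll turn the other way and lay the basket along the tray's other axis (yaw about 62°).

```bash
python3 -m crank '[[[0,0,0],-4,40],[[0,0,0],-7,40],[[0,0,0],-7,40],[[0,0,0],-7,40],[[0,0,0],-7,40]]' >/dev/null; python3 f.py
```

```text
t 21.05 stand x,y,z mm [-110.6  201.6  302.4] F stand xyz [ 0.3  -0.59 -3.16] M [0.02 0.01 0.03] gap 47.1 yaw 25.7 tilt 0.02
```

```bash
python3 -m crank '[[[0,0,0],-7,40],[[0,0,0],-7,40],[[0,0,0],-7,40],[[0,0,0],-7,40],[[0,0,0],-7,40]]' >/dev/null; python3 f.py;  python3 - <<'E'
from h import *
s=r.observe(); t=np.array([0.608,0.190,0.302]); print((s["tcp_rot"].T@(t-s["position"])*1000).round(1),s["joints"].round(1))
E
```

```text
t 21.55 stand x,y,z mm [-110.7  201.5  302.4] F stand xyz [-0.6  -0.87 -3.87] M [-0.02  0.01  0.05] gap 46.9 yaw 60.7 tilt 0.02
[   0.5   27.  -289.8] [-15.9   5.7 -20.4  63.9   0.  103.5]
```

```bash
python3 -m crank '[[[0,1,-10],-1.5,40],[[0,2,-20],0,40],[[0,2,-25],0,40],[[0,2,-25],0,40],[[0,2,-25],0,40]]' >/dev/null; python3 f.py
```

```text
t 22.05 stand x,y,z mm [-23.2 262.7 302.4] F stand xyz [ 0.01 -0.69 -3.8 ] M [ 0.04 -0.    0.03] gap 47.2 yaw 61.7 tilt 0.04
```

```bash
python3 -m crank '[[[0,2,-25],0,40],[[0,2,-25],0,40],[[0,2,-25],0,40],[[0,2,-20],0,40],[[0,2,-20],0,40]]' >/dev/null; python3 f.py;
```

```text
t 22.55 stand x,y,z mm [ 70.9 329.6 302.1] F stand xyz [-0.1   0.56 -4.12] M [ 0.01 -0.01  0.06] gap 47.0 yaw 61.8 tilt 0.04
```

```bash
python3 -m crank '[[[0,2,-20],0,40],[[0,2,-18],0,40],[[0,1,-14],0,40],[[0,0,-8],0,40],[[0,0,0],0,40]]' >/dev/null; python3 f.py;  python3 - <<'E'
from h import *
s=r.observe(); t=np.array([0.608,0.190,0.302]); print(s["position"],(s["tcp_rot"].T@(t-s["position"])*1000).round(1),s["joints"].round(1))
p,d=viewer.capture("top"); cv2.imwrite("pics/t7.png",cv2.resize(p[100:260,130:290],None,fx=3.5,fy=3.5))
p,d=viewer.capture("scene"); cv2.imwrite("pics/s7.png",cv2.resize(p[130:330,160:360],None,fx=3,fy=3))
E
```

```text
t 23.05 stand x,y,z mm [119.6 363.7 301.8] F stand xyz [-1.29 -0.97 -2.96] M [-0.01 -0.15  0.01] gap 47.2 yaw 61.8 tilt 0.04
[0.59682224 0.18624289 0.30184945] [-0.2  8.1 -8.6] [ 10.6  25.6   6.4  70.8   0.  128.7]
```

View pics/s7.png

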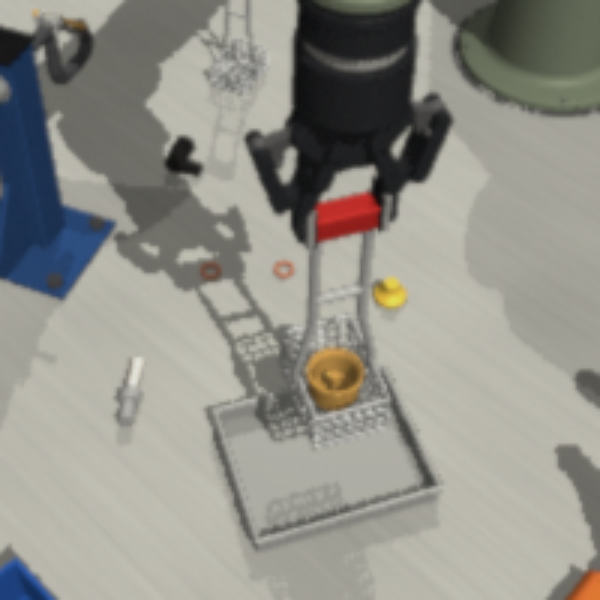

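View pics/t7.png

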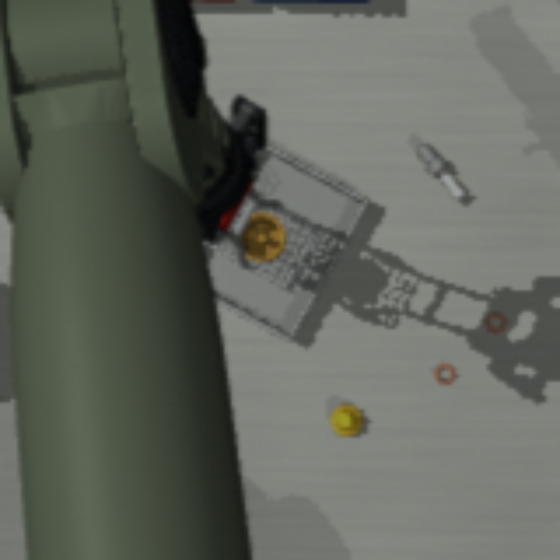

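```bash
python3 -m crank '[[[0,4,-4],0,40],[[5,4,-5],0,40],[[12,0,0],0,40],[[12,0,0],0,40],[[8,0,0],0,40]]' >/dev/null; python3 f.py;python3 -m crank '[[[5,0,0],0,40],[[0,0,0],0,40],[[0,0,0],0,40],[[0,0,0],0,40],[[0,0,0],0,40]]' >/dev/null; python3 f.py;  python3 - <<'E'
from h import *
s=r.observe(); t=np.array([0.608,0.190,0.222]); print(s["position"],(s["tcp_rot"].T@(t-s["position"])*1000).round(1))
p,d=viewer.capture("scene"); cv2.imwrite("pics/s8.png",cv2.resize(p[170:330,200:340],None,fx=4,fy=4)[:600])
E
```

```text
t 23.65 stand x,y,z mm [130.2 361.7 263. ] F stand xyz [-0.6  -0.67 -4.16] M [ 0.01  0.01 -0.02] gap 47.1 yaw 61.7 tilt 0.17
t 24.15 stand x,y,z mm [131.6 361.7 260.9] F stand xyz [ 0.37 -0.1  -4.64] M [ 0.02  0.   -0.06] gap 46.9 yaw 61.7 tilt 0.06
[0.60867231 0.1887482  0.26092327] [38.9 -1.2 -0.8]
```

View pics/s8.png

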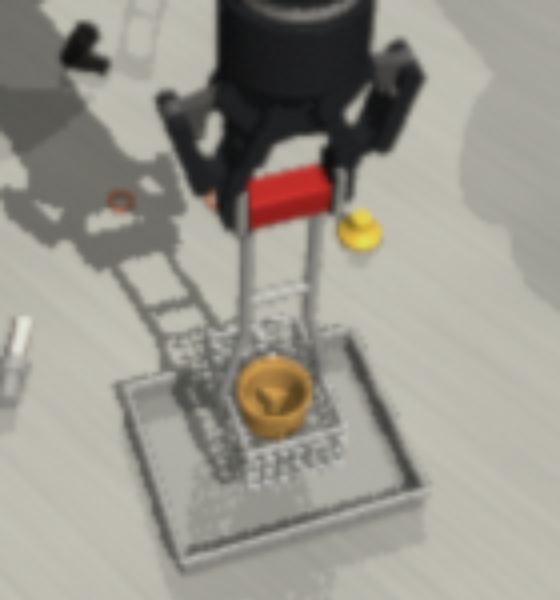

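The basket is upright over the tray's middle, with the bowl in it at (275,395). Lowering now.

```bash
python3 -m crank '[[[8,0,0],0,40],[[8,0,0],0,40],[[7,0,0],0,40],[[5,0,0],0,40],[[2,0,0],0,40]]' >/dev/null; python3 f.py;python3 -m crank '[[[1,0,0],0,40],[[1,0,0],0,40],[[0,0,0],0,40],[[0,0,0],0,40],[[0,0,0],0,40]]' >/dev/null; python3 f.py
```

```text
t 24.7 stand x,y,z mm [130.8 361.8 229.1] F stand xyz [ 0.83  0.12 -3.36] M [-0.02  0.08 -0.06] gap 46.9 yaw 61.7 tilt 0.09
t 25.2 stand x,y,z mm [131.4 361.7 228.6] F stand xyz [-0.78  0.05 -2.45] M [ 0.04 -0.   -0.  ] gap 46.7 yaw 61.7 tilt 0.03
```

```bash
python3 -m crank '[[[1,0,0],0,40],[[1,0,0],0,40],[[1,0,0],0,40],[[0,0,0],0,40],[[0,0,0],0,40]]' >/dev/null; python3 f.py
```

```text
t 25.7 stand x,y,z mm [131.2 361.8 225.2] F stand xyz [ 0.71 -1.1  -2.75] M [-0.    0.03 -0.04] gap 46.7 yaw 61.7 tilt 0.01
```

```bash
python3 -m crank '[[[0.7,0,0],0,40],[[0.7,0,0],0,40],[[0.6,0,0],0,40],[[0,0,0],0,40],[[0,0,0],0,40]]' >/dev/null; python3 f.py
```

```text
t 26.2 stand x,y,z mm [131.3 361.8 223.3] F stand xyz [ 0.02 -0.75 -3.52] M [-0.02 -0.    0.04] gap 47.0 yaw 61.7 tilt 0.0
```

```bash
python3 -m crank '[[[0.5,0,0],0,40],[[0.5,0,0],0,40],[[0,0,0],0,40],[[0,0,0],0,40],[[0,0,0],0,40]]' >/dev/null; python3 f.py
```

```text
t 26.7 stand x,y,z mm [131.3 361.8 222.3] F stand xyz [-0.62 -0.5  -3.76] M [ 0.02  0.04 -0.02] gap 47.0 yaw 61.7 tilt 0.0
```

```bash
python3 -m crank '[[[0.5,0,0],0,40],[[0.5,0,0],0,40],[[0,0,0],0,40],[[0,0,0],0,40],[[0,0,0],0,40]]' >/dev/null; python3 f.py
```

```text
t 27.2 stand x,y,z mm [131.5 361.7 222. ] F stand xyz [-1.26 -0.17  5.2 ] M [ 0.02 -0.25 -0.56] gap 47.2 yaw 61.7 tilt 0.06
```

Floor contact felt: vertical force went from -3.8 to +5.2 N at z 222, as predicted. Releasing.

```bash
python3 -m crank '[[[0,0,0],0,40],[[0,0,0],0,52],[[0,0,0],0,60],[[0,0,0],0,85],[[0,0,0],0,85]]' >/dev/null; python3 f.py; python3 -m crank '[[[0,0,0],0,85],[[0,0,0],0,85],[[0,0,0],0,85],[[0,0,0],0,85],[[0,0,0],0,85]]' >/dev/null; python3 f.py
python3 - <<'E'
from h import *
p,d=viewer.capture("wrist"); cv2.imwrite("pics/w9.png",p)
E
```

```text
t 27.7 stand x,y,z mm [131.3 361.7 221. ] F stand xyz [ 0.21 -0.35  0.46] M [-0.01  0.    0.03] gap 84.8 yaw 61.7 tilt 0.01
t 28.2 stand x,y,z mm [131.3 361.8 221.3] F stand xyz [ 0.23 -0.01  0.51] M [ 0.03 -0.04  0.02] gap 84.7 yaw 61.7 tilt 0.0
```

View pics/w9.png

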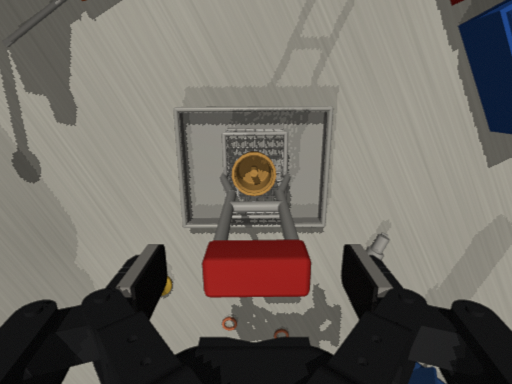

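Released: the grip (257,268) is clear of both pads, the basket is square in the tray and the bowl is in it at (254,174). I'll withdraw straight up, clear of everything, and check.

```bash
python3 -m crank '[[[-10,0,0],0,85],[[-20,0,0],0,85],[[-30,0,0],0,85],[[-30,0,0],0,85],[[-30,0,0],0,85]]' >/dev/null; python3 -m crank '[[[0,0,20],0,85],[[0,0,40],0,85],[[0,0,45],0,85],[[0,0,30],0,85],[[0,0,0],0,85]]' >/dev/null; python3 -m crank '[[[0,0,30],0,85],[[0,0,40],0,85],[[0,0,45],0,85],[[0,0,30],0,85],[[0,0,0],0,85]]' >/dev/null; python3 f.py
python3 - <<'E'
from h import *
for n,(x,y,w,h) in {"scene":(200,190,140,140),"top":(140,100,140,140)}.items():
    p,d=viewer.capture(n); cv2.imwrite(f"pics/{n}10.png",cv2.resize(p[y:y+h,x:x+w],None,fx=4,fy=4))
    cv2.imwrite(f"pics/{n}10f.png",p)
    C=cal(n); m=red(p); P=pts(n,m,d,C); k=(np.hypot(P[:,0]-.608,P[:,1]-.19)<.08)&(P[:,2]>.15); g=P[k]; print(n,"grip",g.max(0).round(4),np.median(g,0).round(4))
    hsv=cv2.cvtColor(p,cv2.COLOR_BGR2HSV); m=(hsv[...,0]>10)&(hsv[...,0]<28)&(hsv[...,1]>120); P=pts(n,m,d,C); k=(np.hypot(P[:,0]-.608,P[:,1]-.19)<.08)&(P[:,2]<.1); g=P[k]; print("bowl",np.percentile(g,[2,50,98],axis=0).round(4).tolist())
E
```

```text
t 29.75 stand x,y,z mm [-84.1 179.7 342.2] F stand xyz [ 0.    0.41 -0.86] M [ 0.01  0.07 -0.02] gap 84.9 yaw 61.5 tilt 0.07
scene grip [0.635  0.2051 0.2323] [0.6145 0.1905 0.2273]
bowl [[0.589, 0.168, 0.0082], [0.6072, 0.1867, 0.0248], [0.63, 0.2091, 0.0396]]
top grip [0.6301 0.2069 0.2356] [0.6085 0.1888 0.2287]
bowl [[0.5873, 0.1692, 0.0049], [0.6095, 0.1896, 0.0139], [0.6293, 0.2074, 0.0405]]
```

View pics/scene10.png

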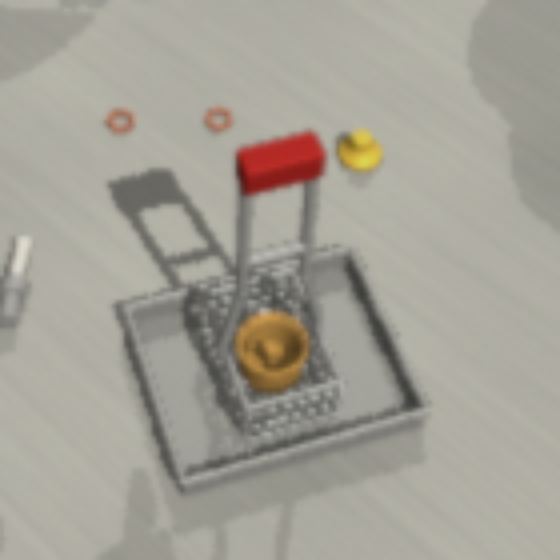

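View pics/top10.png

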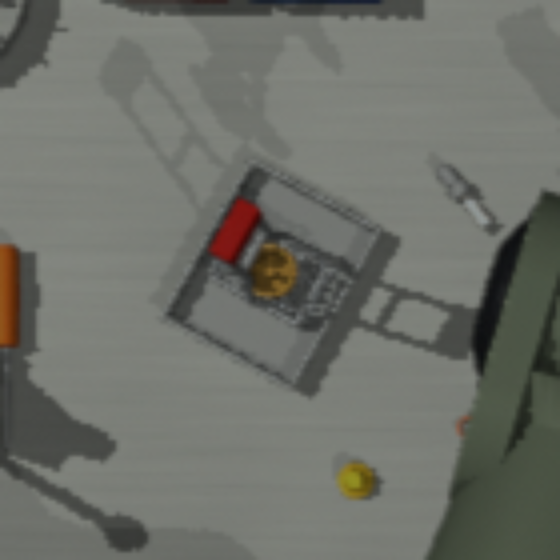

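View pics/scene10f.png

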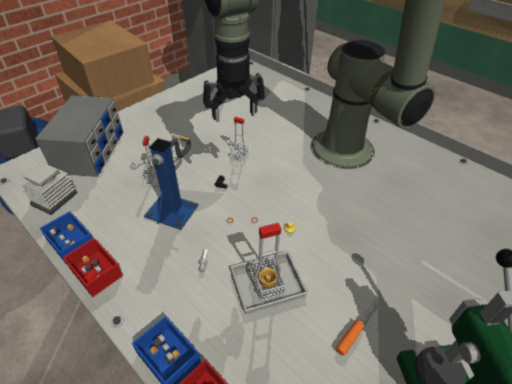

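```bash
python3 -c "
from plant import job
print(job.hand_in())"
```

```text
the job is handed in; nothing more can be done
None
```

The basket is standing upright on the tray floor with the float bowl still in it. The gripper has let go and backed well away, and I handed the job in at about 30 s of the 72 s allowed.

**Keeper and lift:** I gripped the red grip and pushed towards the post. It moved about 13 mm freely, then about 9 mm against the keeper at roughly 2.5 N (one reading of 4.4 N as it took up), and met the stop about 22 mm from rest. The push peaked at 9.9 N, below the 16 N limit. I held 5 to 7.5 N on the keeper while lifting the basket about 53 mm, then carried it out over the tip.

**Set-down:** I felt the tray floor at the height I expected, as the vertical force went from about -3.8 N to +5.2 N. I set the basket across the tray rather than along it, because joint 6 was close to its limit.

**Last checks:**
- **Height:** the grip's top is at 227 to 229 mm, against 228 mm expected with the basket flat on the floor.
- **Position:** the grip and bowl both lie within a few mm of the tray's centre, seen from both cameras. The scene camera puts the grip about 6 mm out along x, which I put down to it mostly seeing the grip's side.
- **Surroundings:** the wrist force is near zero, and the washers, boot, knob and plug look unmoved by eye. I did not measure the bystanders, and I did not look at the screwdriver and spanner as closely.

No check failed.

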